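# Draw a sprung stand leg to its length mark and squeeze its cam lever shut

### The job

Draw the sprung sliding leg out, with its cam lever left open, until its pointer stands over the raised index rib on the fixture's base; only then squeeze the cam lever shut flat against the leg's clamp block while keeping the pointer over the rib. Finish while still holding: the gripper stays closed on the lever and the clamp block, because the leg springs back if it is let go. Leave the other things on the bench where they are.

Things in the scene. Friction and masses are not known exactly. Their poses are not given: they have to be found in the camera images.
- fixture: Fixed plywood base, x -80..80, y -180..130, 18 mm thick. Two uprights (36 wide, 20 thick, 96 mm high) at y -155 and -105 carry a level steel tube, 18 mm across, axis 80 mm above the bench. Origin: on the bench under the tube's axis; y runs along the tube, the way the leg is drawn out; x across it, away from the robot; z up.
- leg: Sprung leg that slides on the tube along the fixture's y, 0 (start) to 135 mm. Frame: the fixture's, moving with the leg. In it: flat-sided clamp block x -12..12, y -60..-20, z 56..104 mm; upright hand flange plate x -55..55, y -20..-12, z 50..112 mm; 26 mm tube to a 42 mm rubber foot ending at y 137.
- flange (a point): Middle of the flange's -y face, on the leg's axis plane, 92 mm above the bench. Fingers that straddle the block can bear on this face and draw the leg out. The spring draws it back with 2.5 N when in, 6 N when fully out (friction 0.5 N). Nothing locks it: let go, it springs back, even with the lever shut.
- pointer (a point): Underside of the pointer, a dark steel tongue 4 mm wide (y) that hangs from the flange towards the robot, reaching 47 to 75 mm to -x of the leg's axis; this point is 62 mm to -x, 35 mm above the bench. It travels with the leg, 3 mm above the index rib's top.
- index: The length mark: a fixed dark steel rib standing on the base, 26 mm (x) by 12 mm (y) by 14 mm high, with its top 32 mm above the bench. Origin: centre of its underside; axes parallel to the fixture's. It stands 45 to 115 mm further along +y than the pointer's start.
- index_top (a point): Centre of the top face of the index rib.
- lever_flap: The black cam lever, carried by the leg at the block's robot side (-x): a flap 7 mm thick, 34 mm along y (-59..-25 in the leg's frame), 50 mm tall, hinged along its lower edge, 58 mm above the bench and 16.5 mm to -x of the leg's axis. Origin on this hinge, z up the flap. Shut, it stands upright 1 mm off the block; flap and block together are then 32 mm wide (x -20..12).
- lever_top (a point): Near the lever's top edge, 48 mm up from the hinge, mid-thickness. Open, the lever leans towards the robot and its outer top edge is about 38 mm to -x of the leg's axis; shut, its top is 106 mm above the bench.
- cam_lever (a joint): Angle of the cam lever: 0 is shut, grows as it opens; starts at 0.36 to 0.44 rad. It stays where it is left; shutting it takes about 3.5 N at its top.
- measure: a tape measure, 38x72x68 mm, bystander beyond the fixture; leave it alone. Origin: centre of its underside
- blades: a small cardboard box, 30x75x20 mm, bystander on the robot's side of the fixture; leave it alone. Origin: centre of its underside
- driver: a screwdriver lying flat, 170 mm long, 29 mm thick, bystander to the right of the fixture; leave it alone. Origin: centre of its underside
- carton: a small carton, 70x100x60 mm, bystander; leave it alone. Origin: centre of its underside
- duct: a roll of tape lying flat, 98 mm across, 48 mm high, bystander; leave it alone. Origin: centre of its underside
- glue: a standing glue bottle, 52 mm across, 150 mm high, bystander; leave it alone. Origin: centre of its underside

How it is judged:
On the way:
1. the leg is held with its pointer over the index rib (within 6 mm of its centre along the leg) while the cam lever is still open (more than 0.2 rad) (y of pointer in the frame of index between -0.006 and 0.006 m and value of joint cam_lever above 0.2 rad), for 0.2 s.
At the end, for the whole second after the job is handed in: The pointer is over the index rib (within 6 mm of its centre along the leg), the cam lever is shut (within 0.08 rad of upright), the leg is still, and the fingers still press on the lever (over 1 N) and on the leg with its lever (over 3 N in all) (y of pointer in the frame of index between -0.006 and 0.006 m and value of joint cam_lever below 0.08 rad and contact force between the fingers and lever_flap above 1 N and contact force between the fingers and leg above 3 N and linear speed of leg below 0.01 m/s); the arm keeps its last pose, push and grip.
It fails at once if the cam lever is shut (under 0.15 rad) while the pointer is more than 12 mm from the middle of the rib (value of joint cam_lever below 0.15 rad and not (y of pointer in the frame of index between -0.012 and 0.012 m)).
It fails at once if a bystander is pushed more than 30 mm (distance of any of measure, blades, driver, carton, duct, glue from where it was at the start of the episode above 0.03 m).
It also fails if it takes over 40 s, if anything falls off the work surface, if the arm or the gripper's body presses on something with over 40 N, if the wrist force passes 120 N, or if a joint passes its speed limit or range.

### The arm

A 7-joint arm with a two-finger parallel gripper is mounted at the origin on the work surface; the furniture and walls round the work are solid. World frame = base frame: x ahead of the robot, y to its left, z up, the work surface at z = 0. Lengths are in m, angles in rad, forces in N, time in s.
With the tool pointing down it reaches from about 0.425 to 0.925 m from the base axis. Payload 6.8 kg.
Tool frame: the origin (TCP) lies midway between the tips of the shut fingers; the grasp point (between the pads) lies 19 mm behind it; z points along the fingers, y is the line along which they close (so a half turn about z gives the same grasp; the last joint's range is limited). The gripper opens to 85 mm and grips with 20 to 120 N. Pads are 22 mm wide; open, the fingers measure 114 mm over their backs; the gripper's body (76 mm by 85 mm) begins 54 mm behind the grasp point. The pads swing forward as they close: fully open they stand 13 mm farther back than shut.
Start: joints at [1.159, 0.477, 0.022, 1.555, -0.011, 1.109, -0.083], TCP at [0.202, -0.644, 0.231] pointing down, gripper open.
Joint ranges: [-2.96, 2.96], [-0.34, 2.1], [-1.41, 1.46], [0.24, 2.44], [-1.37, 4.51], [0.17, 1.92], [-2.96, 2.96]. Speed limits (rad/s): [2.39, 2.39, 3.14, 3.14, 3.14, 3.14, 3.14].

### API

Orientations are given as a unit quaternion [w, x, y, z].
In Python, from station import * gives the robot as it stands. The module is installed in compiled form; this text tells all that it offers.
- The arm moves only by the shell command python3 -m jog 'ROWS' [OPENING] [FORCE]. ROWS is JSON, a list of rows, each an object of numbers: "x", "y", "z": the shift along the tool's x, y, z in m; "ax", "ay", "az": the turn, a rotation vector about the tool's x, y, z in rad. In form: [{"x": .., "y": .., "z": .., "ax": .., "ay": .., "az": ..}, ...]. A call has 1 to 12 rows; each row is the pose to reach, as a shift and turn from the pose commanded when the call began, along the tool's axes at that moment; what a row does not reach only later rows make up. A row lasts 1/10 s, in which the tool goes at most 50 mm and 8.59 degrees, less where a joint would pass 70% of its speed; a pose out of reach is approached as far as the arm can. A call with a gripper value outside its range is refused whole. OPENING is the opening, from 0 (shut) to 1 (fully open), set as the call begins (- or left out, the last holds). The fingers move at their own pace and stop on an object; FORCE is the grip in N (left out, the last holds). Time passes only in rows, so rows that repeat a pose let the fingers close. It gives the time, the measured TCP pose, the force, the opening and the grip force at its end, in the units of the state.
- get_obs(): the state, without advancing time (a new reading comes with each control period).
- read_camera(name): name is "scene" or "top" or "wrist"; returns the picture (480x640x3 uint8, red, green, blue); there is no depth.
- camera_params(name): a dict with "K" (3x3 intrinsics, pixels), "origin" and "attitude" of the camera in the world. Camera axes: x right, y up, looking along -z (the intrinsics and any distortion apply to the point x, -y, -z); pixel columns grow to the right and rows downward; lengths in m; the calibration is good to about 2 mm. A picture is of the moment at which its call begins: read the wrist's pose just before it. camera_params takes no time and is no camera call; for the wrist camera it gives the pose at the moment of the call.
- hand_in(): hands the job in; it is judged then, once.
The state is a dict: "t": time; "q": joint angles; "joint_vel": joint speeds; "joint_torque": joint torques, N m; "eef_pos": TCP position; "tool_rot": TCP orientation; "contact_force": force on the tool from outside, world axes, zero at the start; "torque": the same for the moment, N m; "gripper_width": opening from 0.0 (shut) to 1.0 (fully open); "grasp_force": force on a finger pad.
Only numpy, scipy, OpenCV 4.12 (cv2) and the standard library are available. Lean on these libraries where they do the work, as an engineer would, in place of code of your own. Each camera call takes 0.05 s, during which the arm holds its last target. There are 200 camera calls.

## Working session

There is one attempt and no reset: what is moved stays moved. The work goes in short steps, Python scripts to look and compute and a shell command to move; the robot and the scene stay as the last step left them, time stands still between calls to the robot, and variables do not carry over. Pictures are saved under pics/ and viewed, at most 12 in all, crops included, and the job is handed in when it is done.

```bash
mkdir -p pics; python3 - <<'E'
from station import *
import cv2
o=get_obs(); print({k:np.round(v,3).tolist() if 0 else v for k,v in o.items()} if 0 else o)
for n in ["scene","top"]:
    cv2.imwrite(f"pics/{n}0.png",read_camera(n)[:,:,::-1]); print(n,camera_params(n))
E
```

```text
{'t': 0.0, 'q': array([ 1.15889198,  0.47780168,  0.02231972,  1.556448  , -0.01148094,
        1.10928358, -0.08311675]), 'joint_vel': array([-0.00017188,  0.00031034,  0.00198376, -0.00107362, -0.00030114,
        0.0006298 , -0.00028979]), 'joint_torque': array([ 1.15183325e-04, -5.96452439e+01,  1.60805516e+00, -2.81201380e+01,
        1.24207433e-02,  9.40084748e-03,  4.13057091e-05]), 'eef_pos': array([ 0.20174547, -0.64353171,  0.23032573]), 'tool_rot': array([-8.82293812e-04,  9.88482267e-01,  1.51334020e-01, -2.07209468e-04]), 'contact_force': array([-0.74460276, -0.11396839, -0.03862654]), 'torque': array([-0.0330424 ,  0.02124503, -0.02347617]), 'grasp_force': 0.0, 'gripper_width': 1.0006541071690693}
scene {'K': array([[508.9617848 ,   0.        , 325.00319521],
       [  0.        , 508.9617848 , 232.24159529],
       [  0.        ,   0.        ,   1.        ]]), 'origin': array([-0.00983711,  0.77104839,  0.66546412]), 'attitude': array([-0.2880573 , -0.14863224,  0.46258804,  0.82519316])}
top {'K': array([[499.49293753,   0.        , 314.87579742],
       [  0.        , 499.49293753, 242.30173268],
       [  0.        ,   0.        ,   1.        ]]), 'origin': array([0.27932395, 0.02217295, 1.3136635 ]), 'attitude': array([ 0.72246303,  0.07632339, -0.07411432, -0.68317566])}
```

View pics/top0.png

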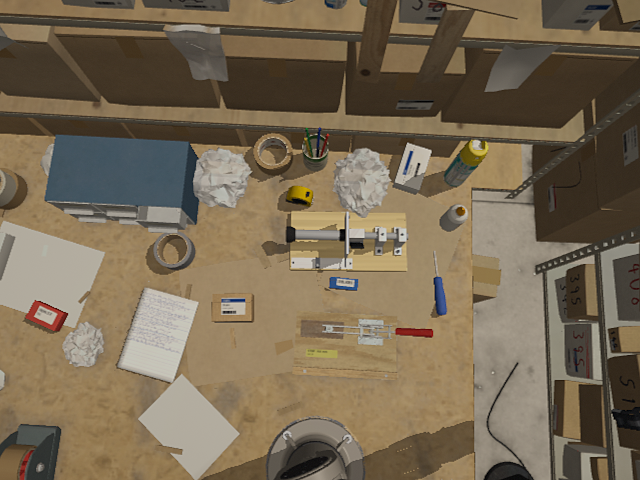

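View pics/scene0.png

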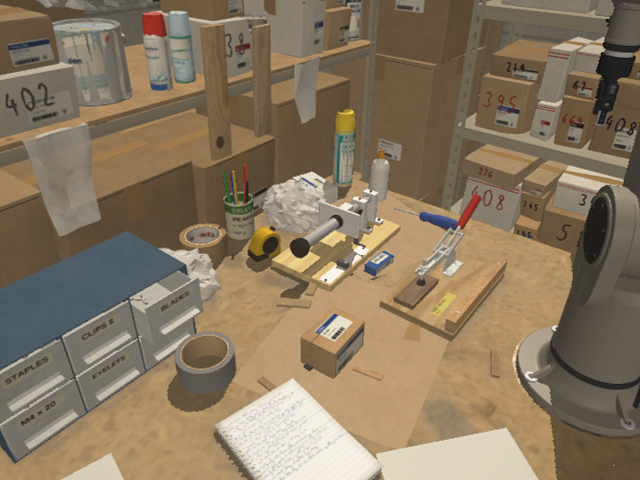

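```bash
cat >h.py <<'E'
from station import *
import numpy as np, cv2
from scipy.spatial.transform import Rotation as R
def rot(q): return R.from_quat([q[1],q[2],q[3],q[0]]).as_matrix()
def proj(n,P,c=None):
    c=c or camera_params(n); p=(np.atleast_2d(P)-c["origin"])@rot(c["attitude"])
    p=p*[1,-1,-1]; u=p@c["K"].T; return u[:,:2]/u[:,2:]
def back(n,uv,z,c=None):
    c=c or camera_params(n); d=np.linalg.inv(c["K"])@[uv[0],uv[1],1]; d=rot(c["attitude"])@(d*[1,-1,-1])
    return c["origin"]+d*(z-c["origin"][2])/d[2]
E
python3 - <<'E'
from h import *
print(proj("top",[[0,0,0],[.2,-.644,.23],[.5,0,0]]),proj("scene",[[0,0,0],[.2,-.644,.23],[.5,0,0]]))
for uv in [(290,211),(407,212),(407,271),(290,271)]: print(back("top",uv,.018))
t=cv2.imread("pics/top0.png")[195:300,270:430]; s=cv2.imread("pics/scene0.png")[180:300,260:420]
cv2.imwrite("pics/c0.png",cv2.resize(t,None,fx=5,fy=5,interpolation=2)); cv2.imwrite("pics/c1.png",cv2.resize(s,None,fx=5,fy=5,interpolation=2))
E
```

```text
[[316.07302339 467.31124606]
 [631.86384449 407.72302839]
 [326.407295   266.24762734]] [[585.99609632 376.20307212]
 [596.80996729 123.97553488]
 [350.01883894 267.9683432 ]]
[0.64180142 0.10572504 0.018     ]
[ 0.65675383 -0.20873761  0.018     ]
[ 0.49621311 -0.21139767  0.018     ]
[0.47903199 0.09494721 0.018     ]
```

View pics/c0.png

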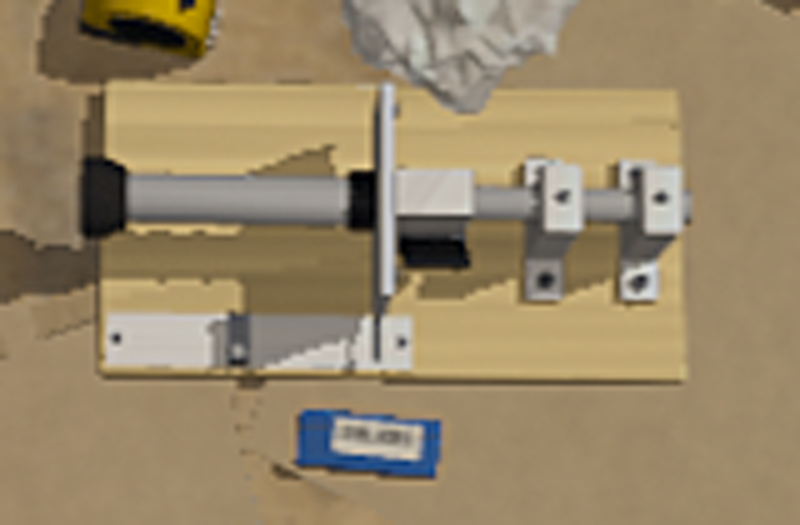

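View pics/c1.png

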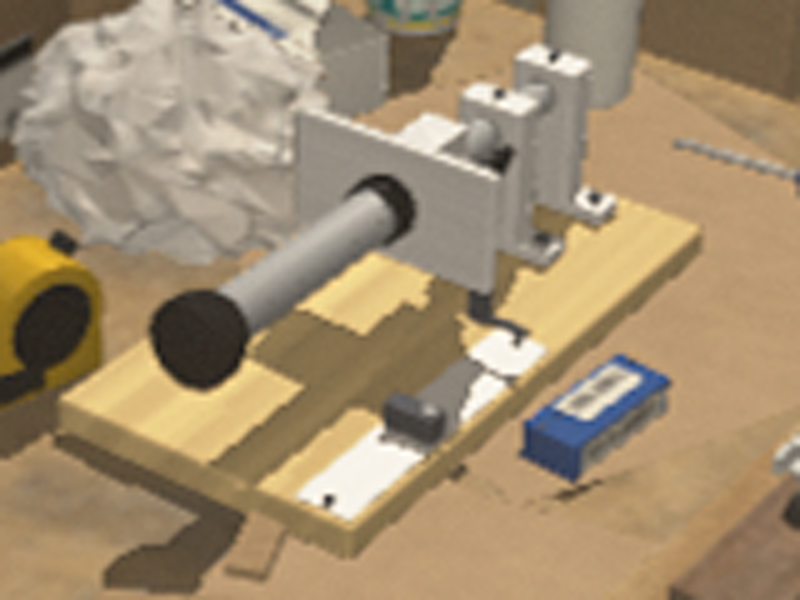

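```bash
cat >fit.py <<'E'
from h import *
from scipy.optimize import least_squares
T=[((104,82),(80,130,18)),((678,90),(80,-180,18)),((686,377),(-80,-180,18)),((100,374),(-80,130,18)),
((387,85),(55,-16,112)),((386,295),(-55,-16,112)),((545,164),(18,-95,96)),((582,232),(-18,-115,96)),((645,167),(18,-145,96)),((682,234),(-18,-165,96)),
((472,170),(12,-60,104)),((472,215),(-12,-60,104)),((397,215),(-12,-20,104))]
S=[((350,530),(-80,130,18)),((62,402),(80,130,18)),((702,232),(-80,-180,18)),((298,108),(55,-12,112)),((500,182),(-55,-12,112)),((493,292),(-55,-12,50))]
ct,cs=camera_params("top"),camera_params("scene")
ut=(np.array([a for a,_ in T])+.5)/5-.5+[270,195]; us=(np.array([a for a,_ in S])+.5)/5-.5+[260,180]
pt=np.array([b for _,b in T])/1e3; ps=np.array([b for _,b in S])/1e3
def W(p,P): return np.asarray(P)@R.from_euler('z',p[2]).as_matrix().T+[p[0],p[1],0]
f=lambda p:np.concatenate([(proj("top",W(p,pt),ct)-ut),(proj("scene",W(p,ps),cs)-us)])
if __name__=="__main__":
    r=least_squares(lambda p:f(p).ravel(),[.57,-.04,0],loss="soft_l1"); p=r.x; print(p); print(f(p).round(1).tolist())
    def inv(w): return (R.from_euler('z',p[2]).as_matrix().T@(w-[p[0],p[1],0]))*1e3
    print("rib",inv(back("top",(239.5/5-.5+270,339.5/5-.5+195),.032,ct)),inv(back("scene",(418.5/5-.5+260,403/5-.5+180),.032,cs)))
    print("tip y",inv(back("top",(378.5/5-.5+270,345/5-.5+195),.037,ct)))
    for n,P in dict(measure=0).items(): pass
    o=get_obs(); t=rot(o['tool_rot']); print(t.round(3), 'flap mid', W(p,[[-.004,-.042,.1]]))
E
python3 fit.py
```

```text
[ 0.56766061 -0.02865167  0.04673559]
[[-0.1, 0.1], [0.3, -0.4], [0.5, 1.0], [-0.5, 0.6], [-0.1, -0.5], [0.3, 0.8], [-0.6, -0.1], [0.3, 0.4], [-0.7, -0.5], [0.3, 0.2], [0.4, 0.1], [0.5, 0.5], [-0.6, 0.4], [0.7, 0.0], [-1.2, -1.0], [1.0, -2.0], [-1.1, -0.6], [-0.7, -0.9], [-0.8, 1.0]]
rib [-61.66997617  56.05641663  32.        ] [-61.38108595  54.35766075  32.        ]
tip y [-64.76251755 -15.98326118  37.        ]
[[ 0.954  0.299 -0.001]
 [ 0.299 -0.954  0.002]
 [-0.    -0.002 -1.   ]] flap mid [[ 0.56562716 -0.07079268  0.1       ]]
```

```bash
python3 -m jog '[{"z":-0.03},{"x":0.03,"y":-0.03,"z":-0.03,"az":-0.11},{"x":0.068,"y":-0.058,"z":-0.03,"az":-0.22},{"x":0.105,"y":-0.09,"z":-0.03,"az":-0.33},{"x":0.14,"y":-0.12,"z":-0.03,"az":-0.44},{"x":0.178,"y":-0.153,"z":-0.03,"az":-0.55},{"x":0.215,"y":-0.185,"z":-0.03,"az":-0.66},{"x":0.252,"y":-0.216,"z":-0.03,"az":-0.77},{"x":0.29,"y":-0.249,"z":-0.03,"az":-0.88},{"x":0.327,"y":-0.28,"z":-0.03,"az":-0.99},{"x":0.36,"y":-0.31,"z":-0.03,"az":-1.1},{"x":0.39,"y":-0.335,"z":-0.03,"az":-1.2}]' 0.9 30; cat >g.py <<'E'
from fit import *
import sys
p=[ 0.56766061,-0.02865167,0.04673559]
def togo(x,y,z):
    o=get_obs(); t=rot(o['tool_rot']); F=R.from_euler('z',p[2]).as_matrix()
    w=W(p,[[x/1e3,y/1e3,z/1e3]])[0]; D=np.c_[F[:,1],F[:,0],[0,0,-1]]
    rv=R.from_matrix(t.T@D).as_rotvec()
    print("shift",(t.T@(w-o['eef_pos'])).round(4),"turn",rv.round(3)); print("fix",((F.T@(o['eef_pos']-[p[0],p[1],0]))*1e3).round(1),"q",o['q'].round(2),"F",o['contact_force'].round(1),"grip",o['gripper_width'],o['grasp_force'],"t",o['t'])
togo(*map(float,sys.argv[1:4]))
E
python3 g.py -9 -40 230
```

```text
shift [ 0.5142 -0.4409  0.0011] turn [-1.000e-03 -1.000e-03 -1.314e+00]
fix [-394.3 -597.2  230.4] q [ 1.16  0.48  0.02  1.56 -0.01  1.11 -0.08] F [-0.5 -0.2  0.1] grip 0.9999465319093183 0.0 t 0.1validation failed for argument at $[0]...
```

```bash
python3 -m jog '[{"x":0,"y":0,"z":-0.03,"ax":0,"ay":0,"az":0},{"x":0.03,"y":-0.03,"z":-0.03,"ax":0,"ay":0,"az":-0.11},{"x":0.068,"y":-0.058,"z":-0.03,"ax":0,"ay":0,"az":-0.22},{"x":0.105,"y":-0.09,"z":-0.03,"ax":0,"ay":0,"az":-0.33},{"x":0.14,"y":-0.12,"z":-0.03,"ax":0,"ay":0,"az":-0.44},{"x":0.178,"y":-0.153,"z":-0.03,"ax":0,"ay":0,"az":-0.55},{"x":0.215,"y":-0.185,"z":-0.03,"ax":0,"ay":0,"az":-0.66},{"x":0.252,"y":-0.216,"z":-0.03,"ax":0,"ay":0,"az":-0.77},{"x":0.29,"y":-0.249,"z":-0.03,"ax":0,"ay":0,"az":-0.88},{"x":0.327,"y":-0.28,"z":-0.03,"ax":0,"ay":0,"az":-0.99},{"x":0.36,"y":-0.31,"z":-0.03,"ax":0,"ay":0,"az":-1.1},{"x":0.39,"y":-0.335,"z":-0.03,"ax":0,"ay":0,"az":-1.2}]' 0.9 30;python3 g.py -9 -40 230
```

```text
t: 1.3
eef_pos: [0.4745, -0.2052, 0.2612]
tool_rot: [-0.0, 0.728, 0.685, 0.0]
contact_force: [0.9, 1.3, -0.0]
gripper_width: 0.9
grasp_force: 0.0
shift [0.1412 0.0776 0.0312] turn [-0.    -0.    -0.108]
fix [-101.3 -172.   261.2] q [ 0.67  0.22 -0.44  1.87  0.1   1.08  0.13] F [ 0.9  1.3 -0. ] grip 0.9002450103069985 0.0 t 1.3
```

```bash
python3 -m jog '[{"x":0.04,"y":0.02,"z":0,"ax":0,"ay":0,"az":-0.108},{"x":0.08,"y":0.04,"z":0,"ax":0,"ay":0,"az":-0.108},{"x":0.12,"y":0.06,"z":0,"ax":0,"ay":0,"az":-0.108},{"x":0.138,"y":0.075,"z":0.03,"ax":0,"ay":0,"az":-0.108},{"x":0.138,"y":0.075,"z":0.07,"ax":0,"ay":0,"az":-0.108},{"x":0.138,"y":0.075,"z":0.1,"ax":0,"ay":0,"az":-0.108},{"x":0.138,"y":0.075,"z":0.1,"ax":0,"ay":0,"az":-0.108}]';python3 g.py -9 -40 75
python3 -c "
from h import *
a=read_camera('wrist')[:,:,::-1];cv2.imwrite('pics/w1.png',a)"
```

```text
t: 2.0
eef_pos: [0.5545, -0.0749, 0.157]
tool_rot: [-0.004, 0.692, 0.722, -0.003]
contact_force: [-0.7, -0.3, -0.3]
gripper_width: 0.898
grasp_force: 0.0
shift [0.0055 0.007  0.0819] turn [-0.009 -0.001 -0.005]
fix [-15.3 -45.6 157. ] q [ 0.41  0.42 -0.49  1.87  0.25  0.92 -0.15] F [-0.7 -0.3 -0.3] grip 0.897964792517899 0.0 t 2.0
```

View pics/w1.png

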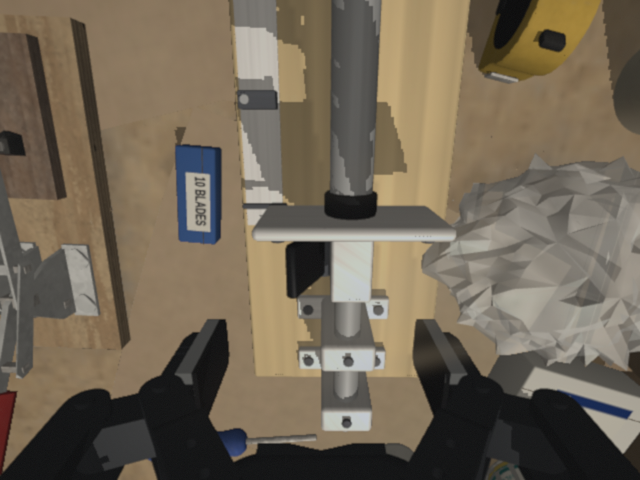

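```bash
python3 - <<'E'
from h import *
a=cv2.imread('pics/w1.png'); cv2.imwrite('pics/w1c.png',cv2.resize(a[70:320,225:465],None,fx=2.4,fy=2.4,interpolation=2))
from fit import W
p=[ 0.56766061,-0.02865167,0.04673559]
F=R.from_euler('z',p[2]).as_matrix(); c=camera_params('wrist'); print(c['origin'])
for n,P in dict(ribA=(-75,49.3,32),ribB=(-49,61.3,32),ribC=(-62,55.3,32),blkL=(-12,-60,104),blkR=(12,-60,104),flL=(-55,-20,112),flR=(55,-20,112),flapo=(-36,-42,105),ptip=(-75,-18,36)).items(): print(n,proj('wrist',W(p,[np.array(P)/1e3]),c).round(1))
E
python3 g.py -9 -40 75
```

```text
[0.55262407 0.00906087 0.30182603]
ribA [[232.1 107.9]]
ribB [[269.2  88.5]]
ribC [[250.5  98.3]]
blkL [[325.2 299.1]]
blkR [[365.6 299. ]]
flL [[245.5 239. ]]
flR [[449.8 238.2]]
flapo [[283.5 271.8]]
ptip [[238.5 206. ]]
shift [0.0058 0.0049 0.0846] turn [-0.005 -0.001 -0.006]
fix [-13.5 -45.8 159.6] q [ 0.41  0.42 -0.49  1.87  0.24  0.92 -0.15] F [ 0.2 -0.4  1.1] grip 0.8998301226063256 0.0 t 2.05
```

View pics/w1c.png

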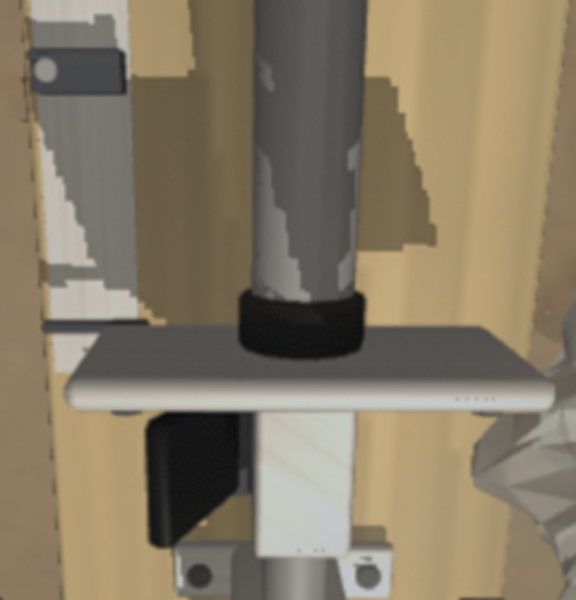

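```bash
python3 -m jog '[{"x":0.004,"y":0.004,"z":0,"ax":0,"ay":0,"az":0},{"x":0.004,"y":0.004,"z":0,"ax":0,"ay":0,"az":0},{"x":0.004,"y":0.004,"z":0,"ax":0,"ay":0,"az":0},{"x":0.004,"y":0.004,"z":0,"ax":0,"ay":0,"az":0}]' >/dev/null;python3 g.py -9 -40 75
```

```text
shift [ 0.0022 -0.0019  0.0874] turn [ 0.002  0.001 -0.006]
fix [ -7.3 -42.2 162.4] q [ 0.41  0.42 -0.49  1.86  0.25  0.92 -0.16] F [-0.5  0.7  0.9] grip 0.8978287820414429 0.0 t 2.45
```

Descend.

```bash
python3 -m jog '[{"x":0.001,"y":-0.002,"z":0.02,"ax":0,"ay":0,"az":-0.006},{"x":0.001,"y":-0.002,"z":0.04,"ax":0,"ay":0,"az":-0.006},{"x":0.001,"y":-0.002,"z":0.055,"ax":0,"ay":0,"az":-0.006},{"x":0.001,"y":-0.002,"z":0.07,"ax":0,"ay":0,"az":-0.006},{"x":0.001,"y":-0.002,"z":0.08,"ax":0,"ay":0,"az":-0.006},{"x":0.001,"y":-0.002,"z":0.088,"ax":0,"ay":0,"az":-0.006},{"x":0.001,"y":-0.002,"z":0.088,"ax":0,"ay":0,"az":-0.006},{"x":0.001,"y":-0.002,"z":0.088,"ax":0,"ay":0,"az":-0.006}]' >/dev/null;python3 g.py -9 -31 75
python3 -c "
from h import *
a=read_camera('wrist')[:,:,::-1];cv2.imwrite('pics/w2.png',a)"
```

```text
shift [ 0.0099  0.0006 -0.0015] turn [ 0. -0.  0.]
fix [ -9.5 -40.9  73.5] q [ 0.36  0.54 -0.45  1.92  0.33  0.75 -0.23] F [-0.2 -0.7  0. ] grip 0.8986013526593619 0.0 t 3.25
```

View pics/w2.png

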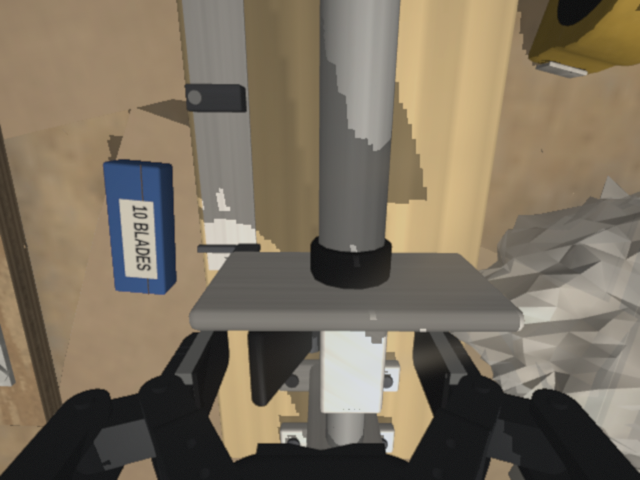

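```bash
python3 -m jog '[{"x":0.005,"y":0,"z":0,"ax":0,"ay":0,"az":0},{"x":0.010,"y":0,"z":0,"ax":0,"ay":0,"az":0},{"x":0.015,"y":0,"z":0,"ax":0,"ay":0,"az":0},{"x":0.022,"y":0,"z":0,"ax":0,"ay":0,"az":0},{"x":0.03,"y":0,"z":0,"ax":0,"ay":0,"az":0},{"x":0.04,"y":0,"z":0,"ax":0,"ay":0,"az":0},{"x":0.05,"y":0,"z":0,"ax":0,"ay":0,"az":0},{"x":0.06,"y":0,"z":0,"ax":0,"ay":0,"az":0},{"x":0.068,"y":0,"z":0,"ax":0,"ay":0,"az":0},{"x":0.075,"y":0,"z":0,"ax":0,"ay":0,"az":0},{"x":0.075,"y":0,"z":0,"ax":0,"ay":0,"az":0},{"x":0.075,"y":0,"z":0,"ax":0,"ay":0,"az":0}]' >/dev/null;python3 g.py -9 40 75
python3 -c "
from h import *
a=read_camera('wrist')[:,:,::-1];b=a[150:350,150:350];cv2.imwrite('pics/w3.png',cv2.resize(a[60:360,150:400],None,fx=2,fy=2,interpolation=2))"
```

```text
shift [ 0.0055  0.0008 -0.0017] turn [ 0.    -0.     0.001]
fix [-9.8 34.5 73.3] q [ 0.24  0.53 -0.46  1.94  0.34  0.74 -0.37] F [ 1.2 -3.4  2.4] grip 0.9005259719460608 1.8146397918462753 t 4.5
```

View pics/w3.png

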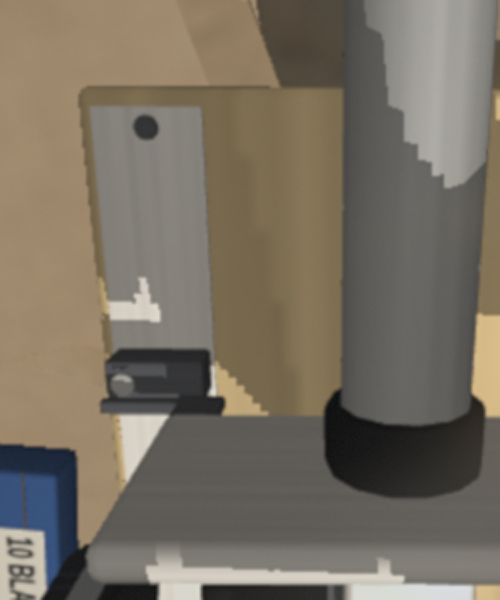

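```bash
python3 - <<'E'
from h import *
from fit import W
p=[ 0.56766061,-0.02865167,0.04673559]
F=R.from_euler('z',p[2]).as_matrix(); c=camera_params('wrist')
a=read_camera('wrist')[:,:,::-1]; cv2.imwrite('pics/w4.png',cv2.resize(a[225:285,190:280],None,fx=8,fy=8,interpolation=2))
def P(*q): return proj('wrist',W(p,[np.array(q)/1e3]),c)[0].round(1)
print('cam fix',F.T@(c['origin']-[p[0],p[1],0])*1e3)
for y in (49.3,61.3):
  for z in (32,18): print('rib',y,z,P(-62,y,z))
print('plate end',P(-62,130,18))
for s in (62,64,66,68): print(s,'fl',P(-30,-20+s,112),P(-30,-12+s,112),'pt +y bottom',P(-70,-14+s,35),'-y',P(-70,-18+s,35))
E
```

```text
cam fix [-10.84158342 118.46196315 215.36422083]
rib 49.3 32 [224.4 261.3]
rib 49.3 18 [230.5 252.6]
rib 61.3 32 [222.4 239.8]
rib 61.3 18 [228.8 232.3]
plate end [217.6  99.2]
62 fl [263.  366.7] [261.7 346. ] pt +y bottom [207.9 265.7] -y [208.7 272.7]
64 fl [262.7 361.7] [261.4 340.7] pt +y bottom [207.5 262.1] -y [208.3 269.2]
66 fl [262.3 356.5] [261.1 335.3] pt +y bottom [207.2 258.5] -y [207.9 265.7]
68 fl [262.  351.3] [260.8 329.9] pt +y bottom [206.8 254.9] -y [207.5 262.1]
```

View pics/w4.png

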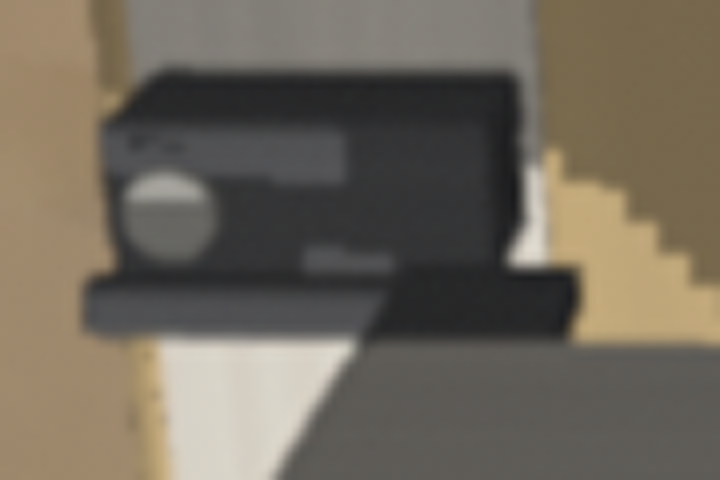

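```bash
python3 -m jog '[{"x":0.003,"y":0,"z":0,"ax":0,"ay":0,"az":0},{"x":0.0055,"y":0.001,"z":0,"ax":0,"ay":0,"az":0},{"x":0.0055,"y":0.001,"z":0,"ax":0,"ay":0,"az":0},{"x":0.0055,"y":0.001,"z":0,"ax":0,"ay":0,"az":0},{"x":0.0055,"y":0.001,"z":0,"ax":0,"ay":0,"az":0},{"x":0.0055,"y":0.001,"z":0,"ax":0,"ay":0,"az":0},{"x":0.0055,"y":0.001,"z":0,"ax":0,"ay":0,"az":0}]' >/dev/null;python3 g.py -4 40 75
python3 - <<'E'
from h import *
a=read_camera('wrist')[:,:,::-1]; s=read_camera('scene')[:,:,::-1]
A=cv2.resize(a[220:290,190:280],None,fx=5,fy=5,interpolation=2); B=cv2.resize(s[200:300,300:380],None,fx=3.5,fy=3.5,interpolation=2)
cv2.imwrite('pics/w5.png',np.hstack([A,B]))
E
```

```text
shift [ 0.0007  0.0056 -0.002 ] turn [-0.001  0.     0.   ]
fix [-9.6 39.3 73. ] q [ 0.23  0.53 -0.46  1.94  0.34  0.75 -0.38] F [-2.7 -4.1  1.5] grip 0.9014484293744601 2.103656083345413 t 5.3
```

View pics/w5.png

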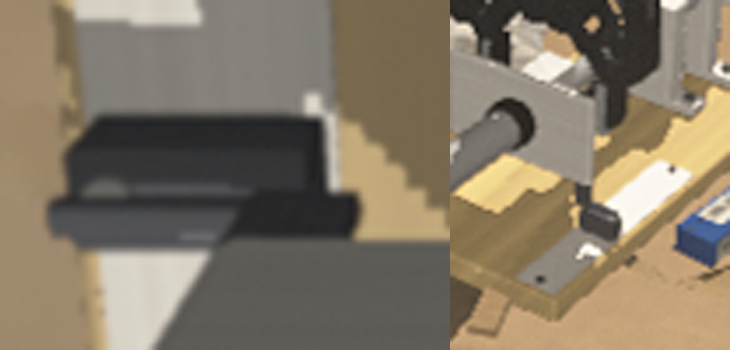

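```bash
python3 -m jog '[{"x":0.0003,"y":0.003,"z":0,"ax":0,"ay":0,"az":0},{"x":0.0003,"y":0.0055,"z":0,"ax":0,"ay":0,"az":0},{"x":0.0003,"y":0.0055,"z":0,"ax":0,"ay":0,"az":0},{"x":0.0003,"y":0.0055,"z":0,"ax":0,"ay":0,"az":0},{"x":0.0003,"y":0.0055,"z":0,"ax":0,"ay":0,"az":0}]' && python3 g.py -4 40 75 && python3 -m jog '[{"x":0,"y":0,"z":0,"ax":0,"ay":0,"az":0},{"x":0,"y":0,"z":0,"ax":0,"ay":0,"az":0},{"x":0,"y":0,"z":0,"ax":0,"ay":0,"az":0},{"x":0,"y":0,"z":0,"ax":0,"ay":0,"az":0},{"x":0,"y":0,"z":0,"ax":0,"ay":0,"az":0},{"x":0,"y":0,"z":0,"ax":0,"ay":0,"az":0},{"x":0,"y":0,"z":0,"ax":0,"ay":0,"az":0},{"x":0,"y":0,"z":0,"ax":0,"ay":0,"az":0},{"x":0,"y":0,"z":0,"ax":0,"ay":0,"az":0},{"x":0,"y":0,"z":0,"ax":0,"ay":0,"az":0}]' 0 30
python3 g.py -4 40 75
python3 - <<'E'
from h import *
a=read_camera('wrist')[:,:,::-1]
A=cv2.resize(a[220:290,190:280],None,fx=4,fy=4,interpolation=2)
cv2.imwrite('pics/w6.png',np.hstack([A,cv2.resize(a[200:480,150:550],None,fx=1,fy=1)]))
E
```

```text
t: 5.9
eef_pos: [0.5616, 0.0105, 0.0726]
tool_rot: [-0.001, 0.69, 0.723, -0.001]
contact_force: [-1.1, -5.4, -2.9]
gripper_width: 0.902
grasp_force: 2.4
shift [ 0.0006  0.0003 -0.0024] turn [-0.002  0.    -0.   ]
fix [-4.3 39.4 72.6] q [ 0.23  0.54 -0.46  1.93  0.34  0.75 -0.38] F [-1.1 -5.4 -2.9] grip 0.9024674902745986 2.4045339971780777 t 5.9
t: 6.9
eef_pos: [0.5646, 0.0111, 0.0745]
tool_rot: [0.001, 0.691, 0.723, 0.002]
contact_force: [3.5, -4.6, 3.1]
gripper_width: 0.365
grasp_force: 35.8
shift [ 0.0001 -0.0028 -0.0005] turn [ 0.004 -0.    -0.001]
fix [-1.2 39.9 74.5] q [ 0.23  0.54 -0.46  1.93  0.34  0.75 -0.38] F [ 3.5 -4.6  3.1] grip 0.3645508801096584 35.772576704621315 t 6.9
```

View pics/w6.png

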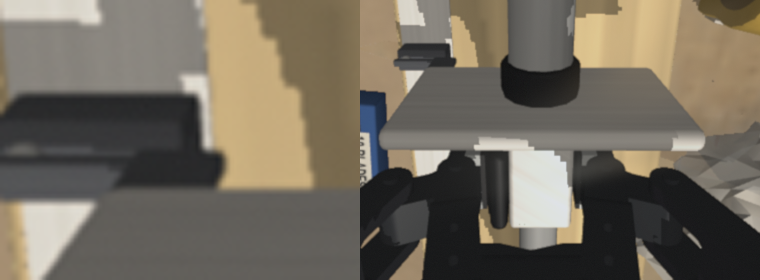

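```bash
python3 -m jog '[{"x":0,"y":0,"z":0,"ax":0,"ay":0,"az":0},{"x":0,"y":0,"z":0,"ax":0,"ay":0,"az":0},{"x":0,"y":0,"z":0,"ax":0,"ay":0,"az":0},{"x":0,"y":0,"z":0,"ax":0,"ay":0,"az":0},{"x":0,"y":0,"z":0,"ax":0,"ay":0,"az":0}]' && python3 -c "
from station import *
print(hand_in())"
```

```text
t: 7.45
eef_pos: [0.5646, 0.0111, 0.0745]
tool_rot: [0.001, 0.691, 0.723, 0.002]
contact_force: [3.6, -3.5, 3.3]
gripper_width: 0.363
grasp_force: 35.8
the job is handed in; nothing more can be done
None
```

I drew the leg out about 71 mm with the lever open, until the wrist camera put the pointer within about 0.5 mm of the rib's centre, then squeezed the lever shut and handed in at 7.45 s, still gripping with about 36 N; the verdict was not shown, and the bystanders were not re-measured.

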